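Weigh the tall hooked weight on a spring balance

TASK

Weigh the tallest of the three steel weights: take the spring balance by the flat tab on its top out of its fork rest, catch that weight's wire loop with the hook, and draw the weight gently straight up until it hangs still and free about 1 cm above the top of its wooden block for a good second, without stretching the balance past its limit or touching the weight with the gripper. Then hang the balance gently back in its rest with the weight still on the hook, hanging free and still, and let go. Leave everything else where it is.

Things in the scene. Friction and masses are not known exactly. Their poses are not given: they have to be found in the camera images.
- balance: Spring balance (hand scale) hanging upright in the fork of the rest, 80 g plus a 20 g hook. Origin: centre of the underside of its round black collar (40 mm across, 8 mm thick), z up along its axis; the collar rests on the fork. Below the origin a clear tube, 22 mm across, 68 mm long, from which a hook comes out. To free it lift it 5 mm or more, then draw it out along the rest's -x.
- tab (a point): Middle of the black flat tab on the balance's collar, to grip it by: 28 mm above the balance's origin. The tab is 32 mm along the balance's x, 12 mm thick along its y; free from 8 to 45 mm above the balance's origin (its top).
- hook_tip (a point): Upper end of the hook's tip, 9.5 mm to +x of the balance's axis, pointing up; 97.5 mm below the balance's origin with the spring unloaded. A loop gets in over the tip, moving along the balance's -x relative to the hook (so the hook advances along its +x), with the loop's wire centre 85 to 95 mm below the balance's origin. The shank is 9 mm to -x of the axis.
- hook (a joint): How far the balance's spring is drawn out, in m: about 0.0015 with nothing on the hook, growing downwards as it is loaded, 130 N/m (7.7 mm per N). Limit of its scale 0.060, which must not be passed; mechanical stop 0.064.
- saddle (a point): Inside of the hook's round bottom, where a loop's wire bears: on the balance's axis, 110 mm below its origin with the spring unloaded (107.5 mm to the centre of the caught wire), and moving down with the spring. The hook is 5 mm round steel bar, 13 mm wide inside; its lowest point is 5 mm under the saddle.
- rest: Fixed steel stand with a fork in which the balance hangs, both with the same yaw. Origin: on the bench under the balance's axis; z up. Base plate 150 x 120 x 8 mm. Two level prongs along its x, 30 mm apart inside, top at 275 mm, open towards its -x, where they end 22 mm from the axis. A 12 mm post stands 58 mm to +x of the axis, no higher than the prongs.
- tall_weight: The weight to be weighed: steel cylinder 42 mm across, 58 mm high, the tallest of three. Mass unknown, 0.20 to 0.65 kg. Origin: centre of its underside; z up. On top a fixed upright loop of 5 mm wire, an upside-down U in its y-z plane: legs at y = +-16 mm, semicircular top; the hook passes through it along the weight's x, from either side. It stands 22 mm deep in one of the block's holes.
- loop (a point): Topmost point of the wire's centre line in the tall weight's loop, 96 mm above the weight's origin and 38 mm above its cylinder's top.
- block: Fixed wooden block 74 x 250 x 32 mm (x, y, z), origin under its centre, with three holes 44 mm across and 22 mm deep in a row at y = -80, 0 and 80 mm. The three weights stand in them in any order.
- middle_weight: Bystander: like the tall weight but the cylinder is 38 mm high (loop's wire centre 76 mm above the origin under its centre). Stays in its hole.
- low_weight: Bystander: like the tall weight but the cylinder is 26 mm high (loop's wire centre 64 mm above the origin under its centre). Stays in its hole.
- beaker: Bystander: glass beaker 68 mm across, 85 mm high, origin under its centre.
- wash_bottle: Bystander: blue plastic bottle 64 mm across, 150 mm high, origin under its centre.
- jar: Bystander: brown jar 84 mm across, 120 mm high, origin under its centre.
- spatula: Bystander: small hand spatula 160 mm long lying on the bench along its x, origin near its middle.
- dish: Bystander: white dish 90 mm across, 18 mm high, origin under its centre.
Things that resemble listed ones, but are neither listed nor needed, are in the scene too. Leave any green or red look-alike of the tall_weight alone.

How it is judged:
By the outcome, as a careful person would: the job done as asked, in the order asked, and still so for the second after the job is handed in, with the robot touching nothing.
It also fails if it takes over 72 s, if anything falls off the work surface, if the arm or the gripper's body presses on something with over 40 N, if the wrist force passes 120 N, or if a joint passes its speed limit or range.

ROBOT

A 6-joint arm with a two-finger parallel gripper is mounted at the origin on the work surface. World frame = base frame: x ahead of the robot, y to its left, z up, the work surface at z = 0. Lengths are in mm, angles in degrees, forces in N, time in s.
With the tool pointing down it reaches from about 275 to 750 mm from the base axis. Payload 10.2 kg.
Tool frame: the origin (TCP) lies midway between the tips of the shut fingers; the grasp point (between the pads) lies 19 mm behind it; z points along the fingers, y is the line along which they close (so a half turn about z gives the same grasp; the last joint's range is limited). The gripper opens to 85 mm and grips with 20 to 120 N. Pads are 22 mm wide; open, the fingers measure 114 mm over their backs; the gripper's body (76 mm by 85 mm) begins 54 mm behind the grasp point. The pads swing forward as they close: fully open they stand 13 mm farther back than shut.
Start: joints at [61.971, 17.928, 85.812, -0, 76.261, -12.8], TCP at [137.92, 506.566, 231.294] pointing down, gripper open.
Joint ranges: [-168.41, 168.41], [-55.51, 124.54], [10.69, 146.95], [-70.63, 250.63], [1, 178], [-165.06, 165.06]. Speed limits (degrees/s): [136.94, 136.94, 172.46, 180, 180, 180].

INTERFACE

Orientations are given as a 3x3 rotation matrix whose columns are the frame's x, y, z axes.
In Python, from bench import monitor, imaging, workorder, finder gives the robot as it stands. The module is installed in compiled form; this text tells all that it offers.
- The arm moves only by the tool send_rows, never from a script. Its argument "targets" is a list of rows, each a list of 6 numbers: the shift along the tool's x, y, z in cm, then the turn, a rotation vector about the tool's x, y, z in degrees. In form: [[tx, ty, tz, ax, ay, az], ...]. A call has 1 to 20 rows; each row is the pose to reach, as a shift and turn from the pose commanded when the call began, along the tool's axes at that moment; what a row does not reach only later rows make up. A row lasts 1/12 s, in which the tool goes at most 41.7 mm and 7.16 degrees, less where a joint would pass 70% of its speed; a pose out of reach is approached as far as the arm can. A call with a gripper value outside its range is refused whole. "grip" is the finger opening in cm, from 0 to 8.54, set as the call begins (left out, the last holds). The fingers move at their own pace and stop on an object; the grip force is fixed at half the most. Time passes only in rows, so rows that repeat a pose let the fingers close. It gives the time, the measured TCP pose, the force, the opening and the grip force at its end, in the units of the state.
- monitor.observe(): the state, without advancing time (a new reading comes with each control period).
- imaging.grab_frame(name): name is "scene" or "top" or "wrist"; returns a dict with "image" (420x560x3 uint8, blue, green, red), "range_z" (420x560 float32, mm along the optical axis (not along the pixel's ray), 0 where there is no reading), "fx", "fy", "cx", "cy" (pixels), "R" (3x3) and "t" (3): a world point X has camera coordinates R X + t. Camera axes: x right, y down, z forward; pixel columns grow to the right and rows downward; lengths in mm; the calibration is good to about 2 mm. A picture is of the moment at which its call begins.
- workorder.job_done(): hands the job in; it is judged then, once.
Trained networks look in a picture, given as the dict that the camera call returned (one of the last four; its "shot" number tells which), for a name from the list of things; names that differ only in an ending like _2 or _b are one class to them, and where a whole thing is asked for, a point or a joint stands for the part that bears it (a point fixed in the world has none). Each returns a list of dicts, best first, with "score" (0 to 1); they miss things now and then, are a little off and sometimes report something else, mostly with a low value. They report only what shows in the picture. A call takes as long as a camera call. They do not tell look-alikes from the thing itself.
- finder.regions_of(label, picture): "mask" (420x560 bool, what is visible of it) and "extent" ([centre column, centre row, width, height] in pixels, round what is visible of it).
The state is a dict: "t": time; "joints": joint angles; "joint_vel": joint speeds; "joint_efforts": joint torques, N m; "tool_pos": TCP position; "ee_rot": TCP orientation; "ft_force": force on the tool from outside, world axes, zero at the start; "torque": the same for the moment, N m; "opening": finger opening in mm; "finger_force": force on a finger pad.
Only numpy, scipy, OpenCV 4.12 (cv2) and the standard library are available. Lean on these libraries where they do the work, as an engineer would, in place of code of your own. Each camera call takes 0.05 s, during which the arm holds its last target. There are 200 camera calls.

## Working session

There is one attempt and no reset: what is moved stays moved. The work goes in short steps, Python scripts to look and compute and a tool call to move; the robot and the scene stay as the last step left them, time stands still between calls to the robot, and variables do not carry over. Pictures are saved under pics/ and viewed, at most 10 in all, crops included, and the job is handed in when it is done.

Besides the shell and the picture viewer there is one more tool, called after "Call:" as name(argument=value, ...), one argument or row to a line, values as JSON. send_rows: Moves the arm, as the interface text tells. Its arguments: {"type":"object","properties":{"targets":{"type":"array"},"grip":{"type":"number"}},"required":["targets"]}

```bash
mkdir -p pics; cat > h.py <<'E'
import numpy as np, cv2
from bench import monitor, imaging, workorder, finder
def world(f,mask=None):
    z=f["range_z"]; v,u=np.nonzero((z>0)&(mask if mask is not None else True))
    d=z[v,u]; c=np.stack([(u-f["cx"])/f["fx"]*d,(v-f["cy"])/f["fy"]*d,d],1)
    return (c-f["t"])@f["R"], u, v   # R^T (c-t)
def proj(f,X):
    c=f["R"]@np.array(X,float)+f["t"]; return f["fx"]*c[0]/c[2]+f["cx"], f["fy"]*c[1]/c[2]+f["cy"]
E
python3 - <<'E'
from h import *
s=monitor.observe(); print({k:np.round(v,2).tolist() for k,v in s.items()})
for n in ("scene","top"):
    f=imaging.grab_frame(n); cv2.imwrite(f"pics/{n}1.png",f["image"])
    print(n,np.round(-np.array(f["R"]).T@f["t"]), f["fx"])
    for l in ("balance","rest","tall_weight","middle_weight","low_weight","block"):
        for r in finder.regions_of(l,f)[:4]:
            P,u,v=world(f,r["mask"])
            print(l,round(r["score"],2),np.round(r["extent"]).tolist(), np.round(np.median(P,0)).tolist() if len(P) else None, np.round(P.max(0)).tolist() if len(P) else None)
E
```

```text
{'t': 0.0, 'joints': [61.97, 17.96, 85.86, -0.0, 76.26, -12.8], 'joint_vel': [-0.08, -0.0, -0.03, -0.02, -0.02, 0.02], 'joint_efforts': [0.0, -41.23, -25.97, -0.0, 0.0, -0.0], 'tool_pos': [137.78, 506.32, 230.74], 'ee_rot': [[-0.96, 0.26, -0.0], [0.26, 0.96, -0.0], [0.0, -0.0, -1.0]], 'ft_force': [-0.5, 0.46, -0.39], 'torque': [-0.04, -0.05, 0.06], 'finger_force': 0.0, 'opening': 85.6}
scene [1052.   16. 1052.] 455.9890741765314
balance 0.91 [424.0, 202.0, 28.0, 52.0] [483.0, 220.0, 282.0] [522.0, 329.0, 323.0]
rest 0.87 [409.0, 240.0, 85.0, 103.0] [504.0, 232.0, 8.0] [577.0, 357.0, 278.0]
tall_weight 0.95 [265.0, 314.0, 21.0, 26.0] [703.0, -79.0, 56.0] [716.0, -61.0, 100.0]
tall_weight 0.8 [285.0, 256.0, 15.0, 25.0] [561.0, -58.0, 66.0] [575.0, -40.0, 109.0]
tall_weight 0.78 [266.0, 202.0, 19.0, 32.0] [400.0, -138.0, 44.0] [412.0, -118.0, 98.0]
tall_weight 0.54 [335.0, 267.0, 17.0, 28.0] [566.0, 63.0, 55.0] [578.0, 83.0, 99.0]
middle_weight 0.82 [232.0, 233.0, 16.0, 16.0] [509.0, -210.0, 47.0] [528.0, -190.0, 90.0]
middle_weight 0.47 [157.0, 212.0, 36.0, 54.0] [472.0, -414.0, 3.0] [
[... 547 characters left out ...]
, -63.0, 103.0]
tall_weight 0.71 [311.0, 273.0, 20.0, 20.0] [383.0, -139.0, 57.0] [405.0, -120.0, 101.0]
tall_weight 0.53 [233.0, 219.0, 15.0, 20.0] [546.0, 61.0, 56.0] [584.0, 81.0, 100.0]
tall_weight 0.51 [277.0, 214.0, 16.0, 18.0] [547.0, -61.0, 66.0] [581.0, -39.0, 113.0]
middle_weight 0.46 [334.0, 230.0, 17.0, 16.0] [501.0, -211.0, 47.0] [526.0, -191.0, 92.0]
low_weight 0.57 [303.0, 226.0, 97.0, 45.0] [524.0, -137.0, 31.0] [594.0, -7.0, 96.0]
low_weight 0.48 [302.0, 222.0, 20.0, 15.0] [524.0, -134.0, 36.0] [547.0, -115.0, 82.0]
block 0.69 [304.0, 226.0, 96.0, 48.0] [524.0, -137.0, 31.0] [604.0, -3.0, 77.0]
block 0.31 [301.0, 221.0, 16.0, 13.0] [524.0, -135.0, 36.0] [545.0, -115.0, 82.0]
```

```bash
python3 - <<'E'
import cv2
a=cv2.imread("pics/scene1.png"); cv2.imwrite("pics/s1.png",cv2.resize(a[150:360,140:500],(800,467),interpolation=cv2.INTER_CUBIC))
b=cv2.imread("pics/top1.png"); cv2.imwrite("pics/t1.png",cv2.resize(b[120:330,80:380],(800,560),interpolation=cv2.INTER_CUBIC))
E
```

```text
(no output)
```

View pics/s1.png

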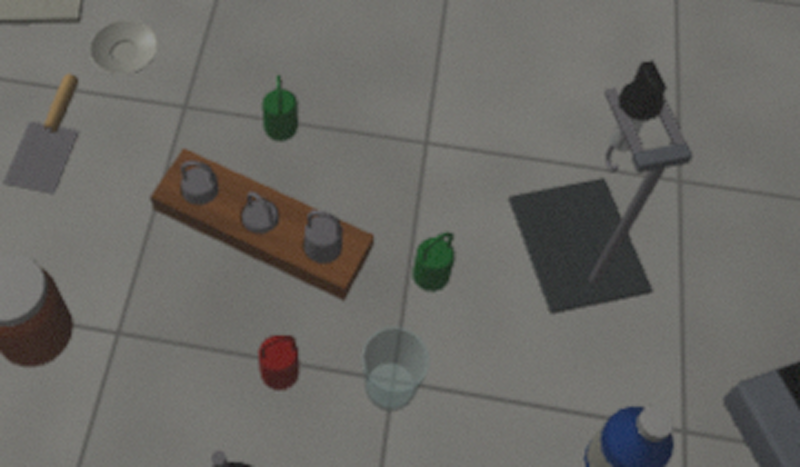

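View pics/t1.png

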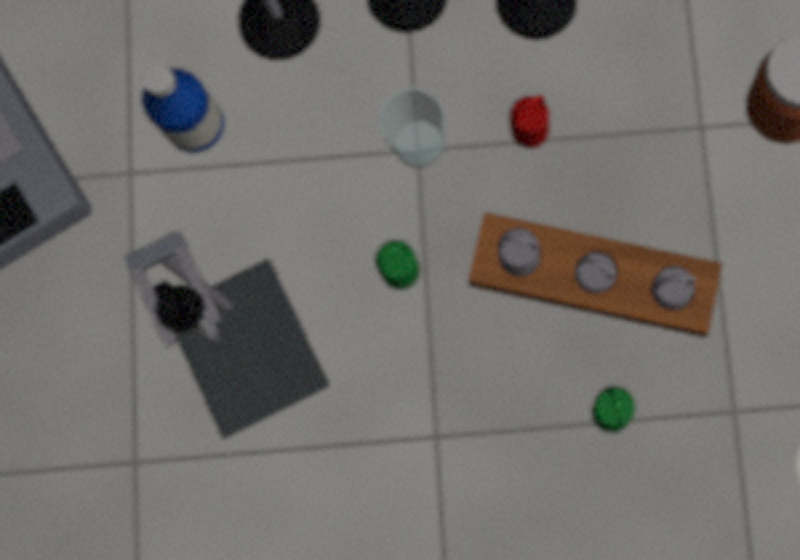

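The top view shows the brown block with three steel weights; the rest with the balance is at full-frame (150,236). 

These could be taken for the tall weight (scene pixels):
- red at (265,314)
- green at (266,202)
- green at (335,267)
- steel at (285,256), at the block's +y end

I choose the steel one because it is in the block and the tallest of the three.

```bash
python3 - <<'E'
from h import *
for n in ("top","scene"):
    f=imaging.grab_frame(n)
    P,u,v=world(f)
    near=(abs(P[:,0]-490)<130)&(abs(P[:,1]-230)<130)
    for nm,lo,hi in (("base",5,14),("fork",262,279),("tabtop",312,330)):
        q=P[near&(P[:,2]>lo)&(P[:,2]<hi)]
        if len(q)>5: print(n,nm,len(q),cv2.minAreaRect(q[:,:2].astype(np.float32)),np.round(np.median(q,0),1))
    q=P[(abs(P[:,0]-530)<130)&(abs(P[:,1]+137)<135)&(P[:,2]>26)&(P[:,2]<37)]
    print(n,"block",cv2.minAreaRect(q[:,:2].astype(np.float32)))
    q=P[(abs(P[:,0]-555)<30)&(abs(P[:,1]+60)<30)&(P[:,2]>78)]
    print(n,"loop",len(q),cv2.minAreaRect(q[:,:2].astype(np.float32)),q.max(0),q.mean(0))
    q=P[(abs(P[:,0]-555)<30)&(abs(P[:,1]+60)<30)&(P[:,2]>62)&(P[:,2]<72)]
    print(n,"cyl",len(q),cv2.minAreaRect(q[:,:2].astype(np.float32)))
f=imaging.grab_frame("wrist"); s=monitor.observe()
R=s["ee_rot"]; print("wristcam in tool", np.round(np.array(R).T@(-np.array(f["R"]).T@f["t"]-s["tool_pos"]),1), np.round(np.array(f["R"])@R,3), f["fx"])
E
```

```text
top base 1859 ((489.4638366699219, 229.36233520507812), (258.3794860839844, 257.6395263671875), 0.8676855564117432) [472.9 219.    8.1]
top fork 450 ((493.74334716796875, 230.52294921875), (87.07490539550781, 51.0050048828125), 21.7108211517334) [506.7 236.  274.3]
top tabtop 91 ((474.1605529785156, 222.9357147216797), (31.869707107543945, 11.715325355529785), 23.051237106323242) [473.6 222.6 319.1]
top block ((527.3737182617188, -135.2294921875), (249.7977752685547, 75.52972412109375), 72.8074951171875)
top loop 33 ((549.6941528320312, -59.72341537475586), (34.25764083862305, 5.616906642913818), 84.59614562988281) [554.04754436 -42.63557051 113.21316038] [549.91087969 -59.44129533 100.56299257]
top cyl 141 ((550.2056884765625, -59.47303771972656), (37.94622802734375, 40.342960357666016), 52.94109344482422)
scene base 2089 ((473.92889404296875, 248.8043212890625), (221.54248046875, 243.1006317138672), 7.315069675445557) [490.8 223.    7.5]
scene fork 549 ((497.613525390625, 230.869384765625), (87.22661590576172, 50.81450271606445), 22.734411239624023) [516.1 234.6 273.8]
scene tabtop 105 ((477.84332275390625, 222.84925842285156), (31.94096565246582, 12.611654281616211), 21.86821937561035) [479.9 222.1 318.4]
scene block ((488.4071044921875, -122.42256164550781), (251.91268920898438, 165.0140838623047), 72.22010803222656)
scene loop 44 ((553.2973022460938, -58.65215301513672), (35.802494049072266, 7.520175933837891), 83.92697143554688) [558.93013006 -41.2491668  110.26851971] [554.69916908 -58.25224775  99.31417835]
scene cyl 178 ((555.6658935546875, -60.40967559814453), (40.96039581298828, 33.705665588378906), 53.73591613769531)
wristcam in tool [  71.4   -0.6 -142.1] [[ 0.     1.    -0.   ]
 [-0.959  0.    -0.282]
 [-0.282  0.     0.959]] 344.8830935059232
```

```bash
cat >> h.py <<'E'
from scipy.spatial.transform import Rotation as Ro
def goal(x,y,z,yaw):
    "row (cm, deg) to TCP x,y,z (mm), pointing down, balance x at yaw"
    s=monitor.observe(); R=np.array(s["ee_rot"]); a=np.radians(yaw)
    G=np.array([[-np.cos(a),-np.sin(a),0],[-np.sin(a),np.cos(a),0],[0,0,-1]]).T
    G=np.stack([[-np.cos(a),-np.sin(a),0],[-np.sin(a),np.cos(a),0],[0,0,-1]],1)
    return np.round(np.r_[R.T@(np.array([x,y,z])-s["tool_pos"])/10, Ro.from_matrix(R.T@G).as_rotvec(degrees=True)],2).tolist()
E
python3 -c "
from h import *
print(goal(475,222.8,385,22.3))"
```

```text
[-39.98, -18.53, -15.37, -0.0, 0.0, -37.53]
```

Call:
send_rows(
  targets=[
    [0, 0, -8, 0, 0, 0],
    [-3, -1.4, -15.4, 0, 0, -5],
    [-7, -3.2, -15.4, 0, 0, -10],
    [-11, -5, -15.4, 0, 0, -15],
    [-15, -7, -15.4, 0, 0, -20],
    [-19, -8.8, -15.4, 0, 0, -25],
    [-23, -10.6, -15.4, 0, 0, -30],
    [-27, -12.5, -15.4, 0, 0, -35],
    [-31, -14.4, -15.4, 0, 0, -37.5],
    [-35, -16.2, -15.4, 0, 0, -37.5],
    [-38, -17.6, -15.4, 0, 0, -37.5],
    [-40, -18.5, -15.4, 0, 0, -37.5],
    [-40, -18.5, -15.4, 0, 0, -37.5],
    [-40, -18.5, -15.4, 0, 0, -37.5],
  ],
  grip=6,
)

```text
t: 2.02
tool_pos: [478.7, 219.2, 383.9]
ee_rot: [[-0.927, -0.374, -0.001], [-0.374, 0.927, -0.002], [0.002, -0.001, -1.0]]
ft_force: [0.7, -0.6, -0.0]
opening: 60.2
finger_force: 0.0
```

```bash
python3 - <<'E'
from h import *
s=monitor.observe(); print(s["t"],np.round(s["tool_pos"],1),np.round(s["joints"],1))
f=imaging.grab_frame("wrist"); im=f["image"].copy()
P,u,v=world(f)
near=(abs(P[:,0]-480)<110)&(abs(P[:,1]-225)<80)
for nm,lo,hi in (("tabtop",312,330),("fork",265,280),("collar",280,288)):
    q=P[near&(P[:,2]>lo)&(P[:,2]<hi)]
    if len(q)>5: print(nm,len(q),cv2.minAreaRect(q[:,:2].astype(np.float32)),np.round(np.median(q,0),1))
cv2.imwrite("pics/w1.png",im)
print(goal(475,222.8,300,22.3))
E
```

```text
2.0167 [478.7 219.2 383.9] [ 1.190e+01  1.520e+01  6.720e+01 -1.000e-01  9.780e+01 -1.001e+02]
tabtop 930 ((474.9093017578125, 222.88108825683594), (31.640155792236328, 11.691067695617676), 21.960973739624023) [473.8 222.3 319.1]
fork 3270 ((494.5777282714844, 230.7921905517578), (86.26386260986328, 50.0356330871582), 22.26032829284668) [507.8 236.7 274.3]
collar 1364 ((474.3057556152344, 222.17083740234375), (37.25743865966797, 39.15146255493164), 23.67996597290039) [473.1 218.5 282.3]
[0.1, 0.23, 8.44, 0.01, -0.09, -0.25]
```

View pics/w1.png

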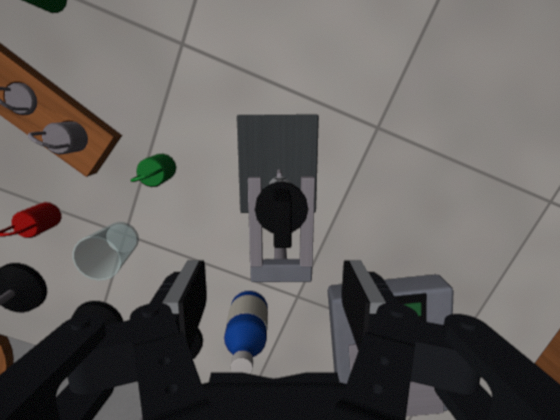

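The wrist picture shows the tab at (283,222) lying between the open fingers. The fork is open upward in the image, which is the rest's -x. I descend and grip.

Call:
send_rows(
  targets=[
    [0.1, 0.1, 2.5, 0, 0, 0],
    [0.1, 0.1, 5, 0, 0, 0],
    [0.1, 0.1, 7, 0, 0, 0],
    [0.1, 0.1, 8.5, 0, 0, 0],
    [0.1, 0.1, 9.4, 0, 0, 0],
    [0.1, 0.1, 9.4, 0, 0, 0],
    [0.1, 0.1, 9.4, 0, 0, 0],
  ],
  grip=6,
)

```text
t: 2.65
tool_pos: [473.8, 224.0, 292.0]
ee_rot: [[-0.925, -0.38, 0.001], [-0.38, 0.925, 0.0], [-0.001, -0.0, -1.0]]
ft_force: [1.0, -0.4, 1.0]
opening: 59.8
finger_force: 0.0
```

```bash
python3 -c "
from h import *
print(goal(475,222.8,289,22.3)); s=monitor.observe(); print(s['ft_force'])"
```

```text
[-0.07, -0.16, 0.3, -0.0, 0.04, 0.01]
[ 1.00705888 -0.40581699  1.03714112]
```

Call:
send_rows(
  targets=[
    [-0.1, -0.1, 0.2, 0, 0, 0],
    [-0.1, -0.1, 0.2, 0, 0, 0],
    [-0.1, -0.1, 0.2, 0, 0, 0],
  ],
)

```text
t: 2.9
tool_pos: [475.5, 223.1, 289.9]
ee_rot: [[-0.925, -0.379, 0.001], [-0.379, 0.925, 0.0], [-0.001, -0.0, -1.0]]
ft_force: [0.3, 0.3, 0.3]
opening: 60.0
finger_force: 0.0
```

Call:
send_rows(
  targets=[
    [0, 0, 0, 0, 0, 0],
    [0, 0, 0, 0, 0, 0],
    [0, 0, 0, 0, 0, 0],
    [0, 0, 0, 0, 0, 0],
    [0, 0, 0, 0, 0, 0],
    [0, 0, 0, 0, 0, 0],
    [0, 0, 0, 0, 0, 0],
    [0, 0, 0, 0, 0, 0],
  ],
  grip=0.6,
)

```text
t: 3.57
tool_pos: [475.3, 223.0, 289.5]
ee_rot: [[-0.925, -0.379, 0.0], [-0.379, 0.925, 0.0], [-0.0, -0.0, -1.0]]
ft_force: [0.3, 1.5, 1.5]
opening: 11.2
finger_force: 58.6
```

Call:
send_rows(
  targets=[
    [0, 0, -0.4, 0, 0, 0],
    [0, 0, -0.9, 0, 0, 0],
    [0, 0, -1.2, 0, 0, 0],
    [0, 0, -1.2, 0, 0, 0],
    [0.6, 0, -1.2, 0, 0, 0],
    [1.6, 0, -1.2, 0, 0, 0],
    [3, 0, -1.2, 0, 0, 0],
    [4.5, 0, -1.2, 0, 0, 0],
    [6, 0, -1.2, 0, 0, 0],
    [7.3, 0, -1.3, 0, 0, 0],
    [8.3, 0, -1.6, 0, 0, 0],
    [8.8, 0, -2, 0, 0, 0],
    [9, 0, -2.2, 0, 0, 0],
    [9, 0, -2.2, 0, 0, 0],
  ],
)

```text
t: 4.73
tool_pos: [392.1, 188.9, 312.0]
ee_rot: [[-0.925, -0.379, 0.001], [-0.379, 0.925, 0.0], [-0.001, -0.0, -1.0]]
ft_force: [0.7, -0.3, -0.6]
opening: 11.4
finger_force: 58.4
```

```bash
python3 -c "
from h import *
a=np.radians(-5.7)
print(goal(551.5-55*np.cos(a),-59.5-55*np.sin(a),290,-5.7)); s=monitor.observe(); print(s['ft_force'],s['opening'])"
```

```text
[-0.48, -26.44, 2.21, 0.0, 0.08, 27.97]
[ 0.67983025 -0.3165992  -0.5895369 ] 11.36865916516376
```

Call:
send_rows(
  targets=[
    [0, -0.8, 0, 0, 0, 1],
    [0, -2.4, 0.2, 0, 0, 3],
    [0, -4.8, 0.5, 0, 0, 5],
    [-0.1, -7.6, 0.8, 0, 0, 8],
    [-0.2, -10.4, 1.1, 0, 0, 11],
    [-0.3, -13.2, 1.4, 0, 0, 14],
    [-0.4, -16, 1.7, 0, 0, 17],
    [-0.5, -18.8, 2, 0, 0, 20],
    [-0.5, -21.4, 2.2, 0, 0, 23],
    [-0.5, -23.6, 2.2, 0, 0, 25],
    [-0.5, -25.2, 2.2, 0, 0, 27],
    [-0.5, -26.1, 2.2, 0, 0, 28],
    [-0.5, -26.4, 2.2, 0, 0, 28],
    [-0.5, -26.4, 2.2, 0, 0, 28],
  ],
)

```text
t: 5.9
tool_pos: [496.8, -53.9, 288.9]
ee_rot: [[-0.995, 0.1, -0.001], [0.1, 0.995, 0.0], [0.001, 0.0, -1.0]]
ft_force: [-0.4, 0.5, -0.3]
opening: 10.9
finger_force: 58.5
```

```bash
python3 - <<'E'
from h import *
a=np.radians(-5.7)
f=imaging.grab_frame("wrist"); cv2.imwrite("pics/w2.png",f["image"])
P,u,v=world(f)
m=(abs(P[:,0]-552)<26)&(abs(P[:,1]+59)<26)
for lo,hi in ((80,125),(63,72)):
    k=m&(P[:,2]>lo)&(P[:,2]<hi); q=P[k]
    if len(q)>5: print(len(q),cv2.minAreaRect(q[:,:2].astype(np.float32)),q.max(0),q.mean(0),u[k].mean(),v[k].mean())
print(goal(551.5-55*np.cos(a),-59.5-55*np.sin(a),290,-5.7)); s=monitor.observe(); print(s['t'],s['tool_pos'],s['ft_force'],s['opening'])
E
```

```text
17 ((545.2926635742188, -58.4422607421875), (40.53895950317383, 10.52989387512207), 80.90428924560547) [553.69571219 -38.75678397  66.12459027] [548.26301487 -44.2514127   64.29630899] 287.1764705882353 223.0
[-0.02, -0.08, -0.09, 0.02, -0.03, 0.01]
5.95 [496.60562332 -53.23482287 289.11099592] [-0.17695622  1.02907499 -0.50642126] 11.28530320200603
```

View pics/w2.png

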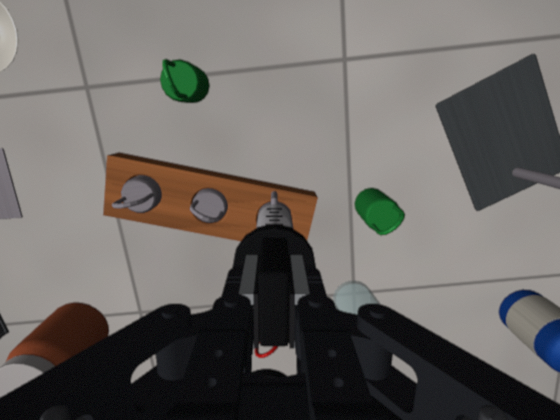

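The wrist view is blocked by the balance, but the top and scene measurements agree on the loop at about (550.8, -59.5). I go down to hooking height, 55 mm in front of the loop.

Call:
send_rows(
  targets=[
    [0, -0.1, 0.6, 0, 0, 0],
    [0, -0.1, 1.8, 0, 0, 0],
    [0, -0.1, 3.3, 0, 0, 0],
    [0, -0.1, 4.8, 0, 0, 0],
    [0, -0.1, 6.2, 0, 0, 0],
    [0, -0.1, 7.2, 0, 0, 0],
    [0, -0.1, 7.7, 0, 0, 0],
    [0, -0.1, 7.8, 0, 0, 0],
    [0, -0.1, 7.8, 0, 0, 0],
    [0, -0.1, 7.8, 0, 0, 0],
  ],
)

```text
t: 6.78
tool_pos: [496.9, -54.5, 212.0]
ee_rot: [[-0.995, 0.1, 0.001], [0.1, 0.995, -0.0], [-0.001, -0.0, -1.0]]
ft_force: [-0.4, -0.2, -1.4]
opening: 11.4
finger_force: 58.5
```

```bash
python3 - <<'E'
from h import *
s=monitor.observe(); print(s['t'],s['tool_pos'])
T=np.array(s["tool_pos"]); a=np.radians(-5.7); X=np.array([np.cos(a),np.sin(a),0]); O=T-[0,0,14.5]
out=[]
for n in ("scene","top"):
    f=imaging.grab_frame(n); im=f["image"].copy()
    for p in (O+9.5*X-[0,0,99], O-[0,0,111.5], [550.8,-59.5,106],O): print(n,np.round(proj(f,p)))
    u,v=map(int,proj(f,[530,-58,110])); c=cv2.resize(im[v-30:v+30,u-33:u+33],(396,360),interpolation=cv2.INTER_CUBIC); out.append(c); print(u-33,v-30)
cv2.imwrite("pics/c3.png",np.hstack(out))
print(goal(550.8,-59.5,210.5,-5.7))
E
```

```text
6.7833 [496.86867242 -54.51073043 211.99784022]
scene [290. 231.]
scene [291. 230.]
scene [285. 245.]
scene [292. 205.]
254 206
top [274. 227.]
top [274. 231.]
top [274. 209.]
top [273. 223.]
241 186
[-5.42, 0.05, 0.15, -0.02, 0.07, -0.03]
```

View pics/c3.png

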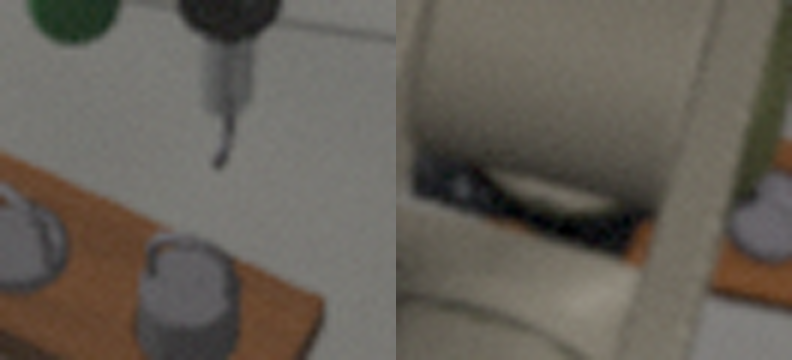

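The scene crop shows the hook tip at about full-frame (291,233) and the loop top at about (284,246), both as predicted. I advance along the hook's +x.

Call:
send_rows(
  targets=[
    [-0.3, 0, 0.1, 0, 0, 0],
    [-0.8, 0, 0.1, 0, 0, 0],
    [-1.4, 0, 0.1, 0, 0, 0],
    [-2, 0, 0.1, 0, 0, 0],
    [-2.6, 0, 0.1, 0, 0, 0],
    [-3.2, 0, 0.1, 0, 0, 0],
    [-3.7, 0, 0.1, 0, 0, 0],
    [-4.2, 0, 0.1, 0, 0, 0],
    [-4.6, 0, 0.1, 0, 0, 0],
    [-5, 0, 0.1, 0, 0, 0],
    [-5.3, 0, 0.1, 0, 0, 0],
    [-5.4, 0, 0.1, 0, 0, 0],
    [-5.4, 0, 0.1, 0, 0, 0],
    [-5.4, 0, 0.1, 0, 0, 0],
  ],
)

```text
t: 8.05
tool_pos: [550.2, -59.9, 210.3]
ee_rot: [[-0.995, 0.1, -0.0], [0.1, 0.995, 0.0], [0.0, 0.0, -1.0]]
ft_force: [0.1, -0.1, -1.5]
opening: 11.5
finger_force: 58.5
```

```bash
python3 - <<'E'
from h import *
s=monitor.observe(); print(s['t'],s['tool_pos'],s["ft_force"])
f=imaging.grab_frame("scene"); im=f["image"]
u,v=map(int,proj(f,[545,-58,110])); print(u-30,v-30)
cv2.imwrite("pics/c4.png",cv2.resize(im[v-30:v+20,u-30:u+30],(600,500),interpolation=cv2.INTER_CUBIC))
print(goal(550.8,-59.5,210.5,-5.7))
E
```

```text
8.05 [550.23930145 -59.89714313 210.31285805] [ 0.12283711 -0.06295439 -1.4912262 ]
256 212
[-0.06, 0.04, -0.01, -0.0, -0.0, -0.03]
```

View pics/c4.png

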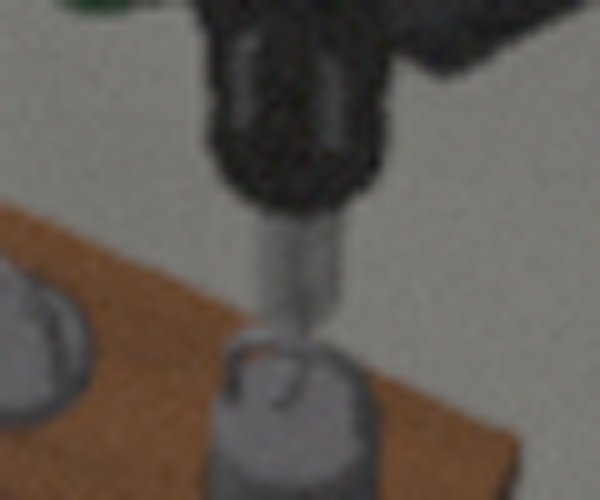

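The hook's tip shows in front of the loop wire, inside the U, at full-frame (284,251). I lift slowly.

Call:
send_rows(
  targets=[
    [-0.05, 0, -0.2, 0, 0, 0],
    [-0.05, 0, -0.4, 0, 0, 0],
    [-0.05, 0, -0.6, 0, 0, 0],
    [-0.05, 0, -0.8, 0, 0, 0],
    [-0.05, 0, -1, 0, 0, 0],
    [-0.05, 0, -1.2, 0, 0, 0],
    [-0.05, 0, -1.4, 0, 0, 0],
    [-0.05, 0, -1.6, 0, 0, 0],
    [-0.05, 0, -1.8, 0, 0, 0],
    [-0.05, 0, -2, 0, 0, 0],
    [-0.05, 0, -2.2, 0, 0, 0],
    [-0.05, 0, -2.4, 0, 0, 0],
    [-0.05, 0, -2.6, 0, 0, 0],
    [-0.05, 0, -2.8, 0, 0, 0],
    [-0.05, 0, -3, 0, 0, 0],
    [-0.05, 0, -3.2, 0, 0, 0],
    [-0.05, 0, -3.3, 0, 0, 0],
    [-0.05, 0, -3.3, 0, 0, 0],
    [-0.05, 0, -3.3, 0, 0, 0],
  ],
)

```text
t: 9.68
tool_pos: [550.7, -59.9, 243.2]
ee_rot: [[-0.995, 0.1, -0.0], [0.1, 0.995, 0.0], [0.0, 0.0, -1.0]]
ft_force: [-0.1, 0.1, -2.0]
opening: 10.9
finger_force: 58.4
```

```bash
cat >> h.py <<'E'
def chk(n=4,crop=None):
    F=[]
    for i in range(n):
        f=imaging.grab_frame("scene"); s=monitor.observe(); F.append(s["ft_force"])
    P,u,v=world(f); m=(abs(P[:,0]-553)<24)&(abs(P[:,1]+60)<24)
    z=P[m&(P[:,2]>55)&(P[:,2]<200),2]
    h=np.histogram(z,np.arange(56,130,4)); print("z hist",dict(zip(h[1].tolist(),h[0].tolist())))
    print("t",s["t"],"tcp",np.round(s["tool_pos"],1),"F",np.round(np.mean(F,0),2),"op",round(s["opening"],1))
    return f
E
python3 -c "
from h import *
chk()"
```

```text
z hist {56: 10, 60: 26, 64: 105, 68: 51, 72: 6, 76: 2, 80: 2, 84: 4, 88: 6, 92: 2, 96: 6, 100: 7, 104: 19, 108: 8, 112: 6, 116: 1, 120: 2, 124: 0}
t 9.8833 tcp [550.8 -60.  243.2] F [ 0.2  -0.31 -2.73] op 11.1
```

Call:
send_rows(
  targets=[
    [0, 0, -0.1, 0, 0, 0],
    [0, 0, -0.25, 0, 0, 0],
    [0, 0, -0.4, 0, 0, 0],
    [0, 0, -0.55, 0, 0, 0],
    [0, 0, -0.7, 0, 0, 0],
    [0, 0, -0.85, 0, 0, 0],
    [0, 0, -1, 0, 0, 0],
    [0, 0, -1.15, 0, 0, 0],
    [0, 0, -1.3, 0, 0, 0],
    [0, 0, -1.45, 0, 0, 0],
    [0, 0, -1.6, 0, 0, 0],
    [0, 0, -1.7, 0, 0, 0],
    [0, 0, -1.75, 0, 0, 0],
    [0, 0, -1.75, 0, 0, 0],
  ],
)

```text
t: 11.05
tool_pos: [550.8, -59.9, 260.8]
ee_rot: [[-0.995, 0.1, -0.0], [0.1, 0.995, 0.0], [0.0, 0.0, -1.0]]
ft_force: [0.4, -0.1, -4.1]
opening: 11.2
finger_force: 58.3
```

```bash
python3 -c "
from h import *
chk()"
```

```text
z hist {56: 11, 60: 17, 64: 122, 68: 44, 72: 3, 76: 5, 80: 1, 84: 4, 88: 4, 92: 4, 96: 4, 100: 12, 104: 17, 108: 6, 112: 3, 116: 4, 120: 1, 124: 1}
t 11.25 tcp [550.8 -59.9 260.7] F [-0.07 -0.24 -5.26] op 11.3
```

Call:
send_rows(
  targets=[
    [0, 0, -0.1, 0, 0, 0],
    [0, 0, -0.2, 0, 0, 0],
    [0, 0, -0.3, 0, 0, 0],
    [0, 0, -0.4, 0, 0, 0],
    [0, 0, -0.5, 0, 0, 0],
    [0, 0, -0.6, 0, 0, 0],
    [0, 0, -0.7, 0, 0, 0],
    [0, 0, -0.8, 0, 0, 0],
    [0, 0, -0.9, 0, 0, 0],
    [0, 0, -1, 0, 0, 0],
    [0, 0, -1.1, 0, 0, 0],
    [0, 0, -1.2, 0, 0, 0],
    [0, 0, -1.3, 0, 0, 0],
    [0, 0, -1.4, 0, 0, 0],
    [0, 0, -1.4, 0, 0, 0],
    [0, 0, -1.4, 0, 0, 0],
  ],
)

```text
t: 12.58
tool_pos: [550.8, -60.0, 274.8]
ee_rot: [[-0.995, 0.1, 0.0], [0.1, 0.995, -0.0], [-0.0, -0.0, -1.0]]
ft_force: [0.2, -0.4, -6.5]
opening: 11.3
finger_force: 58.3
```

```bash
python3 -c "
from h import *
chk()"
```

```text
z hist {56: 9, 60: 16, 64: 28, 68: 102, 72: 48, 76: 4, 80: 3, 84: 3, 88: 3, 92: 4, 96: 3, 100: 6, 104: 11, 108: 18, 112: 7, 116: 2, 120: 3, 124: 0}
t 12.7833 tcp [550.8 -60.  274.8] F [ 0.11  0.2  -6.36] op 11.3
```

Force levelled and the weight has risen about 4 mm, so lift-off was near TCP z 270.5. I keep drawing it up to about 302.5.

Call:
send_rows(
  targets=[
    [0, 0, -0.1, 0, 0, 0],
    [0, 0, -0.2, 0, 0, 0],
    [0, 0, -0.3, 0, 0, 0],
    [0, 0, -0.4, 0, 0, 0],
    [0, 0, -0.5, 0, 0, 0],
    [0, 0, -0.6, 0, 0, 0],
    [0, 0, -0.7, 0, 0, 0],
    [0, 0, -0.8, 0, 0, 0],
    [0, 0, -0.9, 0, 0, 0],
    [0, 0, -1, 0, 0, 0],
    [0, 0, -1.1, 0, 0, 0],
    [0, 0, -1.2, 0, 0, 0],
    [0, 0, -1.3, 0, 0, 0],
    [0, 0, -1.4, 0, 0, 0],
    [0, 0, -1.4, 0, 0, 0],
    [0, 0, -1.4, 0, 0, 0],
  ],
)

```text
t: 14.12
tool_pos: [550.8, -59.9, 288.8]
ee_rot: [[-0.995, 0.1, 0.0], [0.1, 0.995, 0.0], [-0.0, 0.0, -1.0]]
ft_force: [0.2, 0.7, -5.5]
opening: 10.9
finger_force: 58.3
```

Call:
send_rows(
  targets=[
    [0, 0, -0.1, 0, 0, 0],
    [0, 0, -0.2, 0, 0, 0],
    [0, 0, -0.3, 0, 0, 0],
    [0, 0, -0.4, 0, 0, 0],
    [0, 0, -0.5, 0, 0, 0],
    [0, 0, -0.6, 0, 0, 0],
    [0, 0, -0.7, 0, 0, 0],
    [0, 0, -0.8, 0, 0, 0],
    [0, 0, -0.9, 0, 0, 0],
    [0, 0, -1, 0, 0, 0],
    [0, 0, -1.1, 0, 0, 0],
    [0, 0, -1.2, 0, 0, 0],
    [0, 0, -1.3, 0, 0, 0],
    [0, 0, -1.35, 0, 0, 0],
    [0, 0, -1.4, 0, 0, 0],
    [0, 0, -1.4, 0, 0, 0],
    [0, 0, -1.4, 0, 0, 0],
    [0, 0, -1.4, 0, 0, 0],
    [0, 0, -1.4, 0, 0, 0],
    [0, 0, -1.4, 0, 0, 0],
  ],
)

```text
t: 15.78
tool_pos: [550.8, -60.0, 302.7]
ee_rot: [[-0.995, 0.1, -0.0], [0.1, 0.995, 0.0], [0.0, 0.0, -1.0]]
ft_force: [0.6, -0.5, -6.4]
opening: 11.0
finger_force: 58.3
```

```bash
python3 - <<'E'
from h import *
f=chk()
im=f["image"]; u,v=map(int,proj(f,[551,-60,110])); print(u-40,v-40)
cv2.imwrite("pics/c5.png",cv2.resize(im[v-45:v+35,u-40:u+40],(560,560),interpolation=cv2.INTER_CUBIC))
E
```

```text
z hist {56: 13, 60: 9, 64: 15, 68: 12, 72: 12, 76: 13, 80: 9, 84: 18, 88: 12, 92: 26, 96: 122, 100: 43, 104: 3, 108: 4, 112: 2, 116: 4, 120: 4, 124: 4}
t 15.9833 tcp [550.8 -60.  302.8] F [-0.16 -0.44 -6.06] op 11.1
244 204
```

View pics/c5.png

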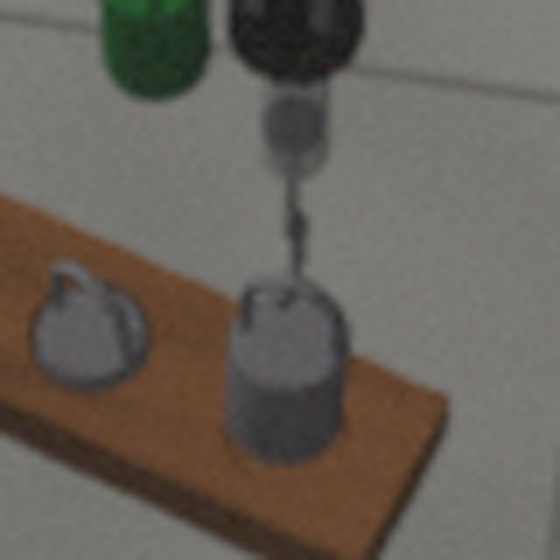

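The weight hangs free. In the histogram its top rose 32 mm, which puts its underside about 10 mm above the block, and the force is about 5 N. I hold it still here.

Call:
send_rows(
  targets=[
    [0, 0, 0, 0, 0, 0],
    [0, 0, 0, 0, 0, 0],
    [0, 0, 0, 0, 0, 0],
    [0, 0, 0, 0, 0, 0],
    [0, 0, 0, 0, 0, 0],
    [0, 0, 0, 0, 0, 0],
    [0, 0, 0, 0, 0, 0],
    [0, 0, 0, 0, 0, 0],
    [0, 0, 0, 0, 0, 0],
    [0, 0, 0, 0, 0, 0],
    [0, 0, 0, 0, 0, 0],
    [0, 0, 0, 0, 0, 0],
    [0, 0, 0, 0, 0, 0],
    [0, 0, 0, 0, 0, 0],
    [0, 0, 0, 0, 0, 0],
    [0, 0, 0, 0, 0, 0],
    [0, 0, 0, 0, 0, 0],
    [0, 0, 0, 0, 0, 0],
    [0, 0, 0, 0, 0, 0],
    [0, 0, 0, 0, 0, 0],
  ],
)

```text
t: 17.65
tool_pos: [550.8, -59.9, 302.8]
ee_rot: [[-0.995, 0.1, 0.0], [0.1, 0.995, 0.0], [-0.0, 0.0, -1.0]]
ft_force: [0.4, 0.0, -6.5]
opening: 11.3
finger_force: 58.3
```

```bash
python3 - <<'E'
from h import *
f=chk(6)
g=goal(391.8,188.7,317,-5.7); print(g)
t=np.arange(1,61)/60; s=10*t**3-15*t**4+6*t**5
for k in range(3):
    s0=0 if k==0 else s[20*k-1]
    print([[round(g[0]*d,1),round(g[1]*d,1)] for d in s[20*k:20*k+20]-s0])
E
```

```text
z hist {56: 14, 60: 11, 64: 11, 68: 12, 72: 13, 76: 15, 80: 12, 84: 12, 88: 15, 92: 33, 96: 121, 100: 41, 104: 2, 108: 2, 112: 3, 116: 4, 120: 4, 124: 4}
t 17.95 tcp [550.8 -60.  302.8] F [ 0.47 -0.16 -6.31] op 11.2
[18.3, 23.15, -1.42, 0.0, -0.0, -0.03]
[[np.float64(0.0), np.float64(0.0)], [np.float64(0.0), np.float64(0.0)], [np.float64(0.0), np.float64(0.0)], [np.float64(0.0), np.float64(0.1)], [np.float64(0.1), np.float64(0.1)], [np.float64(0.2), np.float64(0.2)], [np.float64(0.2), np.float64(0.3)], [np.float64(0.4), np.float64(0.4)], [np.float64(0.5), np.float64(0.6)], [np.float64(0.6), np.float64(0.8)], [np.float64(0.8), np.float64(1.1)], [np.float64(1.1), np.float64(1.3)], [np.float64(1.3), np.float64(1.7)], [np.float64(1.6), np.float64(2.0)], [np.float64(1.9), np.float64(2.4)], [np.float64(2.2), np.float64(2.8)], [np.float64(2.6), np.float64(3.3)], [np.float64(3.0), np.float64(3.8)], [np.float64(3.4), np.float64(4.3)], [np.float64(3.8), np.float64(4.9)]]
[[np.float64(0.5), np.float64(0.6)], [np.float64(0.9), np.float64(1.2)], [np.float64(1.4), np.float64(1.8)], [np.float64(2.0
[... 625 characters left out ...]
p.float64(0.6)], [np.float64(0.9), np.float64(1.1)], [np.float64(1.2), np.float64(1.6)], [np.float64(1.6), np.float64(2.0)], [np.float64(1.9), np.float64(2.5)], [np.float64(2.3), np.float64(2.9)], [np.float64(2.5), np.float64(3.2)], [np.float64(2.8), np.float64(3.5)], [np.float64(3.0), np.float64(3.8)], [np.float64(3.2), np.float64(4.0)], [np.float64(3.4), np.float64(4.2)], [np.float64(3.5), np.float64(4.4)], [np.float64(3.6), np.float64(4.6)], [np.float64(3.7), np.float64(4.7)], [np.float64(3.7), np.float64(4.7)], [np.float64(3.8), np.float64(4.8)], [np.float64(3.8), np.float64(4.8)], [np.float64(3.8), np.float64(4.9)], [np.float64(3.8), np.float64(4.9)], [np.float64(3.8), np.float64(4.9)]]
```

Call:
send_rows(
  targets=[
    [0, 0, -0.05, 0, 0, 0],
    [0, 0, -0.15, 0, 0, 0],
    [0, 0, -0.3, 0, 0, 0],
    [0, 0, -0.45, 0, 0, 0],
    [0, 0, -0.6, 0, 0, 0],
    [0, 0, -0.75, 0, 0, 0],
    [0, 0, -0.9, 0, 0, 0],
    [0, 0, -1.05, 0, 0, 0],
    [0, 0, -1.2, 0, 0, 0],
    [0, 0, -1.3, 0, 0, 0],
    [0, 0, -1.4, 0, 0, 0],
    [0, 0, -1.4, 0, 0, 0],
  ],
)

```text
t: 18.95
tool_pos: [550.8, -60.0, 317.0]
ee_rot: [[-0.995, 0.1, 0.0], [0.1, 0.995, -0.0], [-0.0, -0.0, -1.0]]
ft_force: [0.3, 0.2, -6.0]
opening: 11.0
finger_force: 58.3
```

Call:
send_rows(
  targets=[
    [0.02, 0.02, 0, 0, 0, 0],
    [0.05, 0.05, 0, 0, 0, 0],
    [0.08, 0.1, 0, 0, 0, 0],
    [0.12, 0.15, 0, 0, 0, 0],
    [0.17, 0.2, 0, 0, 0, 0],
    [0.22, 0.28, 0, 0, 0, 0],
    [0.3, 0.38, 0, 0, 0, 0],
    [0.4, 0.5, 0, 0, 0, 0],
    [0.52, 0.65, 0, 0, 0, 0],
    [0.66, 0.83, 0, 0, 0, 0],
    [0.83, 1.05, 0, 0, 0, 0],
    [1.05, 1.33, 0, 0, 0, 0],
    [1.3, 1.65, 0, 0, 0, 0],
    [1.58, 2, 0, 0, 0, 0],
    [1.9, 2.4, 0, 0, 0, 0],
    [2.24, 2.83, 0, 0, 0, 0],
    [2.6, 3.3, 0, 0, 0, 0],
    [3, 3.8, 0, 0, 0, 0],
    [3.4, 4.32, 0, 0, 0, 0],
    [3.85, 4.87, 0, 0, 0, 0],
  ],
)

```text
t: 20.62
tool_pos: [517.0, -7.1, 316.8]
ee_rot: [[-0.995, 0.1, 0.0], [0.1, 0.995, 0.0], [-0.0, 0.0, -1.0]]
ft_force: [0.4, 0.0, -7.0]
opening: 11.1
finger_force: 58.3
```

Call:
send_rows(
  targets=[
    [0.46, 0.58, 0, 0, 0, 0],
    [0.94, 1.2, 0, 0, 0, 0],
    [1.44, 1.83, 0, 0, 0, 0],
    [1.96, 2.48, 0, 0, 0, 0],
    [2.5, 3.16, 0, 0, 0, 0],
    [3.04, 3.85, 0, 0, 0, 0],
    [3.6, 4.56, 0, 0, 0, 0],
    [4.16, 5.27, 0, 0, 0, 0],
    [4.73, 5.98, 0, 0, 0, 0],
    [5.3, 6.7, 0, 0, 0, 0],
    [5.87, 7.42, 0, 0, 0, 0],
    [6.44, 8.15, 0, 0, 0, 0],
    [7, 8.86, 0, 0, 0, 0],
    [7.56, 9.56, 0, 0, 0, 0],
    [8.1, 10.25, 0, 0, 0, 0],
    [8.64, 10.93, 0, 0, 0, 0],
    [9.16, 11.6, 0, 0, 0, 0],
    [9.66, 12.22, 0, 0, 0, 0],
    [10.14, 12.83, 0, 0, 0, 0],
    [10.6, 13.4, 0, 0, 0, 0],
  ],
)

```text
t: 22.28
tool_pos: [424.8, 136.9, 316.8]
ee_rot: [[-0.995, 0.1, 0.0], [0.1, 0.995, 0.0], [-0.0, 0.0, -1.0]]
ft_force: [0.0, -1.1, -7.4]
opening: 10.6
finger_force: 58.3
```

Call:
send_rows(
  targets=[
    [0.45, 0.55, 0, 0, 0, 0],
    [0.85, 1.07, 0, 0, 0, 0],
    [1.25, 1.57, 0, 0, 0, 0],
    [1.61, 2.04, 0, 0, 0, 0],
    [1.95, 2.47, 0, 0, 0, 0],
    [2.27, 2.87, 0, 0, 0, 0],
    [2.55, 3.22, 0, 0, 0, 0],
    [2.8, 3.54, 0, 0, 0, 0],
    [3.02, 3.82, 0, 0, 0, 0],
    [3.19, 4.04, 0, 0, 0, 0],
    [3.33, 4.22, 0, 0, 0, 0],
    [3.45, 4.37, 0, 0, 0, 0],
    [3.55, 4.49, 0, 0, 0, 0],
    [3.63, 4.59, 0, 0, 0, 0],
    [3.68, 4.67, 0, 0, 0, 0],
    [3.73, 4.73, 0, 0, 0, 0],
    [3.77, 4.78, 0, 0, 0, 0],
    [3.8, 4.82, 0, 0, 0, 0],
    [3.83, 4.85, 0, 0, 0, 0],
    [3.85, 4.87, 0, 0, 0, 0],
  ],
)

```text
t: 23.95
tool_pos: [391.8, 188.6, 316.8]
ee_rot: [[-0.995, 0.1, 0.0], [0.1, 0.995, 0.0], [-0.0, 0.0, -1.0]]
ft_force: [0.4, -0.6, -6.7]
opening: 10.7
finger_force: 58.3
```

```bash
python3 - <<'E'
from h import *
s=monitor.observe(); print(s['t'],s['tool_pos'],s["ft_force"],s["opening"])
print(goal(391.8,188.7,303,22.3))
E
```

```text
23.95 [391.81441426 188.56645684 316.80979025] [ 0.3701353  -0.62061848 -6.65488155] 10.720006922136648
[0.0, 0.01, 1.38, 0.0, 0.0, -28.03]
```

Arrived. Next I turn and lower slowly.

Call:
send_rows(
  targets=[
    [0, 0, 0.05, 0, 0, -0.5],
    [0, 0, 0.1, 0, 0, -1.5],
    [0, 0, 0.2, 0, 0, -3],
    [0, 0, 0.3, 0, 0, -4.7],
    [0, 0, 0.4, 0, 0, -6.5],
    [0, 0, 0.5, 0, 0, -8.5],
    [0, 0, 0.6, 0, 0, -10.5],
    [0, 0, 0.7, 0, 0, -12.5],
    [0, 0, 0.8, 0, 0, -14.5],
    [0, 0, 0.9, 0, 0, -16.5],
    [0, 0, 1, 0, 0, -18.5],
    [0, 0, 1.1, 0, 0, -20.5],
    [0, 0, 1.2, 0, 0, -22.3],
    [0, 0, 1.25, 0, 0, -24],
    [0, 0, 1.3, 0, 0, -25.5],
    [0, 0, 1.35, 0, 0, -26.7],
    [0, 0, 1.4, 0, 0, -27.5],
    [0, 0, 1.4, 0, 0, -28],
    [0, 0, 1.4, 0, 0, -28],
    [0, 0, 1.4, 0, 0, -28],
  ],
)

```text
t: 25.62
tool_pos: [391.8, 188.5, 302.8]
ee_rot: [[-0.925, -0.379, 0.0], [-0.379, 0.925, -0.0], [0.0, -0.0, -1.0]]
ft_force: [-0.1, 0.2, -5.8]
opening: 11.0
finger_force: 58.4
```

```bash
python3 - <<'E'
from h import *
s=monitor.observe(); print(s['t'],s['tool_pos'],s["ft_force"],s["opening"])
print(goal(475.2,222.9,302,22.3))
f=imaging.grab_frame("scene"); im=f["image"]
u,v=map(int,proj(f,[420,200,180])); print(u-60,v-60)
cv2.imwrite("pics/c6.png",cv2.resize(im[v-65:v+55,u-60:u+60],(600,600),interpolation=cv2.INTER_CUBIC))
E
```

```text
25.6167 [391.82229757 188.54109381 302.80427289] [-0.07151051  0.19593122 -5.7538819 ] 10.961986767430608
[-9.02, 0.02, 0.08, -0.0, -0.0, -0.04]
345 137
```

View pics/c6.png

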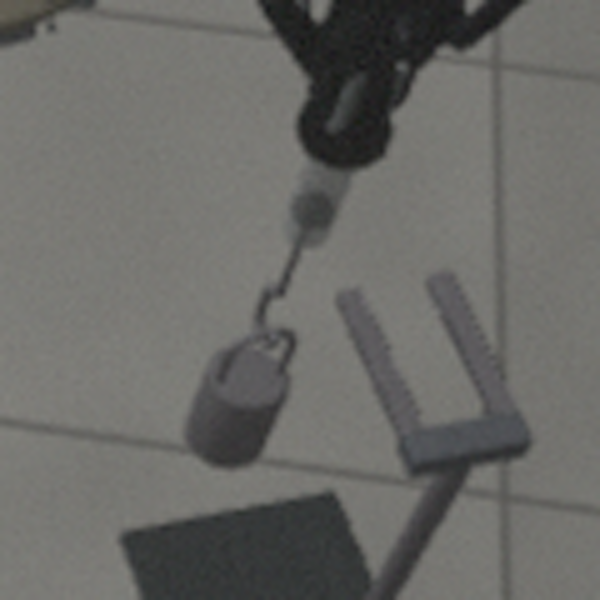

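The weight hangs straight on the hook in front of the open fork; the prong ends are at full-frame (415,197) and (433,193). I advance slowly into the fork.

Call:
send_rows(
  targets=[
    [0, 0, 0, 0, 0, 0],
    [-0.02, 0, 0, 0, 0, 0],
    [-0.04, 0, 0, 0, 0, 0],
    [-0.08, 0, 0, 0, 0, 0],
    [-0.15, 0, 0, 0, 0, 0],
    [-0.24, 0, 0, 0, 0, 0],
    [-0.36, 0, 0, 0, 0, 0],
    [-0.52, 0, 0, 0, 0, 0],
    [-0.71, 0, 0, 0, 0, 0],
    [-0.93, 0, 0, 0, 0, 0],
    [-1.2, 0, 0, 0, 0, 0],
    [-1.47, 0, 0, 0, 0, 0],
    [-1.78, 0, 0, 0, 0, 0],
    [-2.12, 0, 0, 0, 0, 0],
    [-2.48, 0, 0, 0, 0, 0],
    [-2.86, 0, 0, 0, 0, 0],
    [-3.25, 0, 0, 0, 0, 0],
    [-3.67, 0, 0, 0, 0, 0],
    [-4.08, 0, 0, 0, 0, 0],
    [-4.5, 0, 0, 0, 0, 0],
  ],
)

```text
t: 27.33
tool_pos: [433.9, 205.8, 302.8]
ee_rot: [[-0.925, -0.379, -0.0], [-0.379, 0.925, -0.0], [0.0, 0.0, -1.0]]
ft_force: [-0.1, -0.3, -6.2]
opening: 10.8
finger_force: 58.3
```

Call:
send_rows(
  targets=[
    [-0.42, 0, 0, 0, 0, 0],
    [-0.83, 0, 0, 0, 0, 0],
    [-1.25, 0, 0, 0, 0, 0],
    [-1.64, 0, 0, 0, 0, 0],
    [-2.02, 0, 0, 0, 0, 0],
    [-2.38, 0, 0, 0, 0, 0],
    [-2.72, 0, 0, 0, 0, 0],
    [-3.03, 0, 0, 0, 0, 0],
    [-3.3, 0, 0, 0, 0, 0],
    [-3.57, 0, 0, 0, 0, 0],
    [-3.78, 0, 0, 0, 0, 0],
    [-3.98, 0, 0, 0, 0, 0],
    [-4.14, 0, 0, 0, 0, 0],
    [-4.26, 0, 0, 0, 0, 0],
    [-4.36, 0, 0, 0, 0, 0],
    [-4.42, 0, 0, 0, 0, 0],
    [-4.47, 0, 0, 0, 0, 0],
    [-4.49, 0, 0, 0, 0, 0],
    [-4.5, 0, 0, 0, 0, 0],
    [-4.5, 0, 0, 0, 0, 0],
  ],
)

```text
t: 29.0
tool_pos: [475.1, 222.7, 302.8]
ee_rot: [[-0.925, -0.379, 0.0], [-0.379, 0.925, -0.0], [-0.0, -0.0, -1.0]]
ft_force: [0.1, -0.2, -5.7]
opening: 11.3
finger_force: 58.3
```

```bash
python3 - <<'E'
from h import *
s=monitor.observe(); print(s['t'],s['tool_pos'],s["ft_force"],s["opening"])
print(goal(475.3,223,289.5,22.3))
E
```

```text
29.0 [475.08757964 222.65766343 302.80724084] [ 0.13647592 -0.19535538 -5.7072968 ] 11.31561911879632
[-0.03, 0.02, 1.33, -0.0, 0.0, -0.03]
```

Call:
send_rows(
  targets=[
    [0, 0, 0.05, 0, 0, 0],
    [0, 0, 0.12, 0, 0, 0],
    [0, 0, 0.22, 0, 0, 0],
    [0, 0, 0.32, 0, 0, 0],
    [0, 0, 0.42, 0, 0, 0],
    [0, 0, 0.52, 0, 0, 0],
    [0, 0, 0.62, 0, 0, 0],
    [0, 0, 0.72, 0, 0, 0],
    [0, 0, 0.82, 0, 0, 0],
    [0, 0, 0.92, 0, 0, 0],
    [0, 0, 1, 0, 0, 0],
    [0, 0, 1.06, 0, 0, 0],
    [0, 0, 1.12, 0, 0, 0],
    [0, 0, 1.18, 0, 0, 0],
    [0, 0, 1.23, 0, 0, 0],
    [0, 0, 1.27, 0, 0, 0],
    [0, 0, 1.3, 0, 0, 0],
    [0, 0, 1.32, 0, 0, 0],
    [0, 0, 1.32, 0, 0, 0],
    [0, 0, 1.32, 0, 0, 0],
  ],
)

```text
t: 30.67
tool_pos: [475.1, 222.7, 289.6]
ee_rot: [[-0.925, -0.379, -0.0], [-0.379, 0.925, 0.0], [0.0, 0.0, -1.0]]
ft_force: [-1.0, -0.3, -7.2]
opening: 10.9
finger_force: 58.3
```

```bash
python3 - <<'E'
from h import *
F=[]
for i in range(4):
    f=imaging.grab_frame("wrist"); s=monitor.observe(); F.append(s["ft_force"])
print(s['t'],s['tool_pos'],np.mean(F,0),s["opening"])
P,u,v=world(f)
near=(abs(P[:,0]-480)<110)&(abs(P[:,1]-225)<80)
for nm,lo,hi in (("fork",265,279),("collar",280,288)):
    q=P[near&(P[:,2]>lo)&(P[:,2]<hi)]
    if len(q)>5: print(nm,len(q),cv2.minAreaRect(q[:,:2].astype(np.float32)),np.round(np.median(q,0),1))
E
```

```text
30.8667 [475.09282418 222.65394305 289.59201078] [ 0.09935467 -0.06519472 -6.31610995] 10.924415219881814
fork 2833 ((494.3147277832031, 230.85491943359375), (86.33553314208984, 50.011131286621094), 22.557477951049805) [469.1 235.3 274.4]
collar 1521 ((465.74334716796875, 218.13241577148438), (19.441802978515625, 39.441123962402344), 22.732643127441406) [462.9 215.7 282.5]
```

Call:
send_rows(
  targets=[
    [0, 0, 0.02, 0, 0, 0],
    [0, 0, 0.04, 0, 0, 0],
    [0, 0, 0.06, 0, 0, 0],
    [0, 0, 0.08, 0, 0, 0],
    [0, 0, 0.1, 0, 0, 0],
    [0, 0, 0.1, 0, 0, 0],
  ],
)

```text
t: 31.37
tool_pos: [475.2, 222.7, 289.4]
ee_rot: [[-0.925, -0.379, 0.001], [-0.379, 0.925, 0.0], [-0.001, -0.0, -1.0]]
ft_force: [-3.0, -1.2, 4.1]
opening: 11.4
finger_force: 59.9
```

```bash
python3 - <<'E'
from h import *
F=[]
for i in range(4):
    f=imaging.grab_frame("scene"); s=monitor.observe(); F.append(s["ft_force"])
print(s['t'],s['tool_pos'],np.mean(F,0),s["opening"])
E
```

```text
31.5667 [475.16973684 222.70058396 289.40315698] [-3.26810254 -0.72020603  5.52064999] 10.750135365002151
```

Contact with the fork is made. I ease the press, let it settle, then open.

Call:
send_rows(
  targets=[
    [0, 0, -0.02, 0, 0, 0],
    [0, 0, -0.05, 0, 0, 0],
    [0, 0, -0.05, 0, 0, 0],
    [0, 0, -0.05, 0, 0, 0],
  ],
)

```text
t: 31.9
tool_pos: [475.2, 222.7, 289.4]
ee_rot: [[-0.925, -0.379, 0.001], [-0.379, 0.925, 0.0], [-0.001, -0.0, -1.0]]
ft_force: [-2.6, 0.4, 5.3]
opening: 11.4
finger_force: 60.1
```

Call:
send_rows(
  targets=[
    [0, 0, 0, 0, 0, 0],
    [0, 0, 0, 0, 0, 0],
    [0, 0, 0, 0, 0, 0],
    [0, 0, 0, 0, 0, 0],
    [0, 0, 0, 0, 0, 0],
    [0, 0, 0, 0, 0, 0],
    [0, 0, 0, 0, 0, 0],
    [0, 0, 0, 0, 0, 0],
  ],
  grip=6,
)

```text
t: 32.57
tool_pos: [475.1, 222.7, 289.1]
ee_rot: [[-0.925, -0.379, 0.0], [-0.379, 0.925, -0.0], [-0.0, -0.0, -1.0]]
ft_force: [-0.0, -0.7, 0.7]
opening: 60.2
finger_force: 0.0
```

Call:
send_rows(
  targets=[
    [0, 0, -0.5, 0, 0, 0],
    [0, 0, -1.5, 0, 0, 0],
    [0, 0, -3, 0, 0, 0],
    [0, 0, -5, 0, 0, 0],
    [0, 0, -7, 0, 0, 0],
    [0, 0, -9, 0, 0, 0],
    [0, 0, -11, 0, 0, 0],
    [0, 0, -12, 0, 0, 0],
    [2, 0, -12, 0, 0, 0],
    [4, 0, -12, 0, 0, 0],
    [6, 0, -12, 0, 0, 0],
    [8, 0, -12, 0, 0, 0],
    [9, 0, -12, 0, 0, 0],
    [10, 0, -12, 0, 0, 0],
    [10, 0, -12, 0, 0, 0],
    [10, 0, -12, 0, 0, 0],
    [10, 0, -12, 0, 0, 0],
    [10, 0, -12, 0, 0, 0],
    [10, 0, -12, 0, 0, 0],
    [10, 0, -12, 0, 0, 0],
  ],
)

```text
t: 34.23
tool_pos: [382.9, 184.8, 408.9]
ee_rot: [[-0.925, -0.379, -0.001], [-0.379, 0.925, -0.0], [0.001, 0.0, -1.0]]
ft_force: [-0.6, -0.4, 0.0]
opening: 60.1
finger_force: 0.0
```

```bash
python3 - <<'E'
from h import *
def loc():
    f=imaging.grab_frame("scene"); P,u,v=world(f)
    q=P[(abs(P[:,0]-478)<40)&(abs(P[:,1]-220)<40)&(P[:,2]>76)&(P[:,2]<100)]
    print(len(q),np.round(q.mean(0),1)); return f
for i in range(5): f=loc()
s=monitor.observe(); print(s["t"],s["ft_force"],s["tool_pos"])
P,u,v=world(f); q=P[(abs(P[:,0]-478)<40)&(abs(P[:,1]-223)<40)&(P[:,2]>310)&(P[:,2]<330)]
print("tab",cv2.minAreaRect(q[:,:2].astype(np.float32)),np.median(q,0))
im=f["image"]; u,v=map(int,proj(f,[475,220,180]))
cv2.imwrite("pics/c7.png",cv2.resize(im[v-60:v+60,u-60:u+60],(600,600),interpolation=cv2.INTER_CUBIC))
E
```

```text
205 [481.8 222.4  85. ]
210 [482.4 222.   84.9]
203 [482.  222.3  84.8]
210 [482.1 222.3  85. ]
210 [482.2 222.4  85. ]
34.4833 [-0.28078325 -0.62780666  0.01683521] [382.61264759 184.78658146 409.05639703]
tab ((477.1843566894531, 222.7317657470703), (32.34517288208008, 14.900391578674316), 20.05388069152832) [480.22711981 221.36744817 318.22542436]
```

View pics/c7.png

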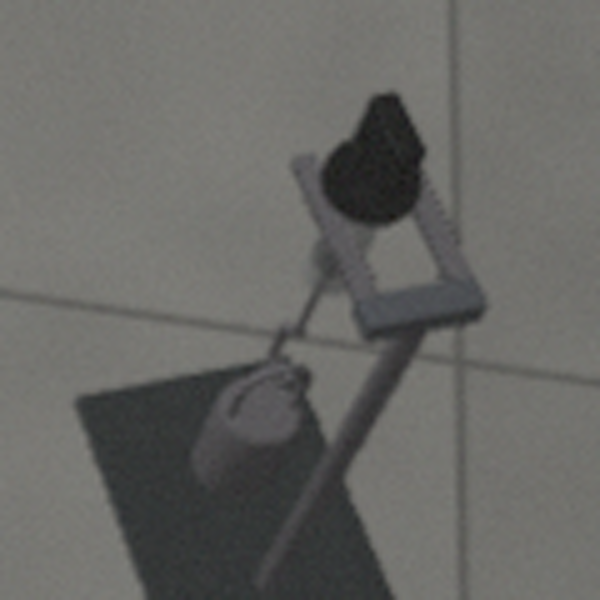

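The balance sits in the fork with the weight hanging still and free, about 85 mm at its top. The robot is clear, so I hand in.

```bash
python3 -c "
from h import *
print(workorder.job_done())"
```

```text
the job is handed in; nothing more can be done
None
```

I weighed the tallest steel weight at roughly 5.2 N (about 0.5 kg), hung the balance back in its rest with the weight still and free on the hook, and handed the job in at about 34.5 s.

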